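# Dock a finished watch movement and turn its flag to green

### The job

One of the two blue job docks still shows its red flag, and its movement holder stands only part way into the bay. With the fingertips, gently push that holder all the way home against the back stop, then turn the dock's flag over until it lies flat across the bay, green face up, with its tongue down in front of the holder. Only push and press, picking nothing up, and leave the other dock and everything else on the bench as they are.

Things in the scene. Friction and masses are not known exactly. Their poses are not given: they have to be found in the camera images.
- dock_a: the dock to work on, fixed, yaw up to 0.25: aluminium base x -66..50, y -67..67 mm, 4 mm thick, with blue walls (to z = 28 mm). Origin on the worktop under the flag's axle; x runs from its open front to its back, y to its left. All mm below are in this frame. Right half: the bay for the holder; left half: a pocket with a clear parts box. Stands at the left or right place.
- dock_a_bay (a point): the origin of holder_a when fully home: x = 18, y = -24, z = 4. The bay is a channel y -57..9, floor z = 4, open in front and above; walls (26 to 28 high) from x = -30, flared 14 mm high lead-ins from x = -47, rubber back stop at x = 40.
- dock_a_hinge (a point): point on the flag's axle, x = -19, y = 0, z = 30. The axle runs along x, held by two steel brackets (x -6..0 and 42..48, y -6..17, top z = 36). The holder slides in under it.
- dock_a_flag (a joint): flag angle, rad: 0 (about the start) flat to the left over the pocket, red face with white bar up; pi/2 upright; pi flat to the right across the bay, green face with white disc up. Stiff friction hinge, 0.015 N m plus up to 0.01 N m of weight: stays where it is left, never falls by itself. Stops at 0 and pi.
- dock_a_flag_end (a point): middle of the free edge of the flag plate. The plate covers x 2..40, 3 mm thick, 65 mm from axle to free edge; it rests on the left wall at 0 and on the right wall (y = -62) at pi.
- dock_a_tongue_tip (a point): middle of the free end of the ribbed dark thumb tongue, on the same axle in front of the plate and square to it: x -30..-8, 7 mm thick, 23 mm long from the axle. Points up at flag angle 0 (top z = 53), right at pi/2, down at pi (end z = 7), barring the holder's way out. Beside it (x below -8) nothing is higher than z = 26, so a finger can push it from the left.
- holder_a: steel movement holder with a round brass movement, 0.1 to 0.2 kg, loose. Origin: middle of its underside, x to its back. Bars 62 wide (y), 10 high, at x -19..-7 and 10..22 mm; pins to 16 high; brass clamp screw in front, 10 thick, axis 6 up, y = 0, to x = -30. Starts 28 to 42 mm short of home; a few N on the screw or front bar slide it.
- dock_b: the other dock, same make and size, already closed; leave it alone. Origin and axes as dock_a.
- dock_b_flag (a joint): angle of dock_b's flag, rad, as for dock_a: near pi, green face up
- holder_b: the like holder locked home in dock_b; leave it alone. Origin on its underside.
- parts_a: clear parts box, 30x20x12 mm, loose in the pocket of dock_a; bystander, origin at the middle of its underside
- parts_b: clear parts box, 30x20x12 mm, loose in the pocket of dock_b; bystander, origin at the middle of its underside
- tweezers: green tweezers lying flat, 124x12x8 mm; bystander, origin at the middle of its underside
- loupe: black eye loupe, 35 mm wide, 39 mm high; bystander, origin at the middle of its underside
- dust_cap: blue plastic dust cap, 34 mm wide, 20 mm high; bystander, origin at the middle of its underside
- oil_bottle: small red oil bottle with a white nozzle, 25 mm wide, 74 mm high; bystander, origin at the middle of its underside
- die: brass-coloured pressing die, 22 mm wide, 26 mm high; bystander, origin at the middle of its underside
- brush: dust brush with a round black head, 91x19x19 mm; bystander, origin at the middle of its underside

How it is judged:
By the outcome, as a careful person would: the job done as asked, in the order asked, and still so for the second after the job is handed in, with the robot touching nothing.
It also fails if it takes over 48 s, if anything falls off the work surface, if the arm or the gripper's body presses on something with over 40 N, if the wrist force passes 120 N, or if a joint passes its speed limit or range.

### The arm

A 6-joint arm with a two-finger parallel gripper is mounted at the origin on a cart in front of the work surface, level with it; the furniture and walls round the work are solid. World frame = base frame: x ahead of the robot, y to its left, z up, the work surface at z = 0. Lengths are in m, angles in degrees, forces in N, time in s.
With the tool pointing down it reaches from about 0.325 to 0.875 m from the base axis. Payload 4.4 kg.
Tool frame: the origin (TCP) lies at the very end of the fingers, on their centre line; the grasp point (between the pads) lies 19 mm behind it; z points along the fingers, y is the direction in which the jaws open and shut (so a half turn about z gives the same grasp; the last joint's range is limited). The gripper opens to 85 mm and grips with 20 to 120 N. Pads are 22 mm wide; open, the fingers measure 114 mm over their backs; the gripper's body (76 mm by 85 mm) begins 54 mm behind the grasp point. The pads swing forward as they close: fully open they stand 13 mm farther back than shut.
Start: joints at [-8.623, 11.837, 88.321, -0, 79.842, -8.623], TCP at [0.575, -0, 0.231] pointing down, gripper open.
Joint ranges: [-156.59, 156.59], [-49.26, 127.26], [12.9, 141.05], [-63.56, 243.56], [4.71, 150.69], [-161.64, 161.64]. Speed limits (degrees/s): [159.86, 159.86, 180, 180, 180, 180].

### API

Orientations are given as [roll, pitch, yaw] about the fixed x, y, z axes, in that order (R = Rz(yaw) Ry(pitch) Rx(roll)).
In Python, from station import ctrl gives the robot as it stands.
- The arm moves only by the tool servo_tool, never from a script. Its argument "rows" is one flat list of numbers, 4 for each row, row after row: the shift along the tool's x, y, z in cm, then the turn about the tool's z in degrees. In form: [tx, ty, tz, roll, tx, ty, tz, roll, ...]. A call has 1 to 5 rows; each row shifts and turns the commanded pose from where the row before left it, along the tool's axes as they then stand; what a row does not reach is not made up. A row lasts 1/8 s, in which the tool goes at most 62.5 mm and 10.7 degrees, less where a joint would pass 70% of its speed; a pose out of reach is approached as far as the arm can. A call with a gripper value outside its range is refused whole. "fingers" is the opening, from 0 (shut) to 1 (fully open), set as the call begins (left out, the last holds). The fingers move at their own pace and stop on an object; the grip force is fixed at half the most. Time passes only in rows, so rows that do not move let the fingers close. It gives the time, the measured TCP pose, the force and the opening at its end, in the units of the state.
- ctrl.get_obs(): the state, without advancing time (a new reading comes with each control period).
- ctrl.capture(name): name is "scene" or "side" or "wrist"; returns the picture (400x640x3 uint8, blue, green, red); there is no depth.
- ctrl.camera_params(name): a dict with "fovy" (degrees; the focal length in pixels is half the picture's height over the tangent of half this angle, whatever the lens; pixels are square), "cx", "cy" (the principal point, pixels), "rvec" (rotation vector, rad) and "tvec" (3), from world to camera coordinates, as OpenCV has them; the wrist camera has in their place "T_tool_cam" (4x4, takes a point from camera to tool coordinates, whose origin is the TCP and whose axes are the flange's). Camera axes: x right, y down, z forward; pixel columns grow to the right and rows downward; lengths in m; the calibration is good to about 2 mm. A picture is of the moment at which its call begins: read the wrist's pose just before it. camera_params takes no time and is no camera call.
- ctrl.sign_off(): hands the job in, once; it reports no verdict.
The state is a dict: "time_s": time; "q": joint angles; "joint_velocities": joint speeds; "effort": joint torques, N m; "tcp_pos": TCP position; "orientation": TCP orientation; "force": force on the tool from outside, world axes, zero at the start; "moment": the same for the moment, N m; "grip_width": finger opening in m.
Only numpy, scipy, OpenCV 4.12 (cv2) and the standard library are available. Lean on these libraries where they do the work, as an engineer would, in place of code of your own. Each camera call takes 0.05 s, during which the arm holds its last target.

## Working session

There is one attempt and no reset: what is moved stays moved. The work goes in short steps, Python scripts to look and compute and a tool call to move; the robot and the scene stay as the last step left them, time stands still between calls to the robot, and variables do not carry over. Pictures are saved under pics/ and viewed, and the job is handed in when it is done.

Besides the shell and the picture viewer there is one more tool, called after "Request:" as a command line: name --argument value ..., lists and objects as JSON in quotes. servo_tool: Moves the arm, as the interface text tells. Its arguments: {"type":"object","properties":{"rows":{"type":"array"},"fingers":{"type":"number"}},"required":["rows"]}

```bash
ls; mkdir -p pics
python3 - <<'E'
from station import ctrl
import cv2
print(ctrl.get_obs())
for n in ("scene","side","wrist"):
    cv2.imwrite(f"pics/{n}0.png",ctrl.capture(n)); print(n,ctrl.camera_params(n))
E
```

```text
pics
{'time_s': 0.0, 'q': array([-8.62208883e+00,  1.18853495e+01,  8.84036869e+01,  6.96817793e-04,
        7.98405973e+01, -8.62225707e+00]), 'joint_velocities': array([ 0.09297418,  0.03802559, -0.00334592, -0.04729789, -0.05766244,
       -0.02039492]), 'effort': array([ 4.44781954e-04, -3.83034396e+01, -2.91594708e+01, -2.26178481e-04,
        1.06274080e-02,  5.83859855e-05]), 'tcp_pos': array([5.74259581e-01, 1.14073836e-04, 2.30124047e-01]), 'orientation': array([-1.79871934e+02, -2.01124435e-02,  9.00000221e+01]), 'force': array([ 0.06019108, -0.81035599,  0.73425937]), 'moment': array([ 0.03434   , -0.00659021, -0.00361167]), 'grip_width': 0.08515529957435204}
scene {'fovy': 55.994561035910465, 'cx': 317.9368236872347, 'cy': 206.03442347517378, 'rvec': array([ 2.17979726, -0.3643206 ,  0.20205306]), 'tvec': array([-0.5252577 ,  0.11885766,  1.05112925])}
side {'fovy': 50.39116675455765, 'cx': 314.27980570457976, 'cy': 199.82152235586324, 'rvec': array([ 2.07146972, -0.03231287,  0.0353619 ]), 'tvec': array([-0.53715558,  0.05842396,  1.1842186 ])}
wrist {'fovy': 70.93492044080588, 'cx': 318.4885089414369, 'cy': 195.19253354741704, 'T_tool_cam': array([[ 1.54852877e-03, -9.46908171e-01, -3.21500416e-01,
         8.27467147e-02],
       [ 9.99998788e-01,  1.51798397e-03,  3.45677522e-04,
        -3.04875577e-04],
       [ 1.60707608e-04, -3.21500562e-01,  9.46909374e-01,
        -1.40840575e-01],
       [ 0.00000000e+00,  0.00000000e+00,  0.00000000e+00,
         1.00000000e+00]])}
```

View pics/scene0.png

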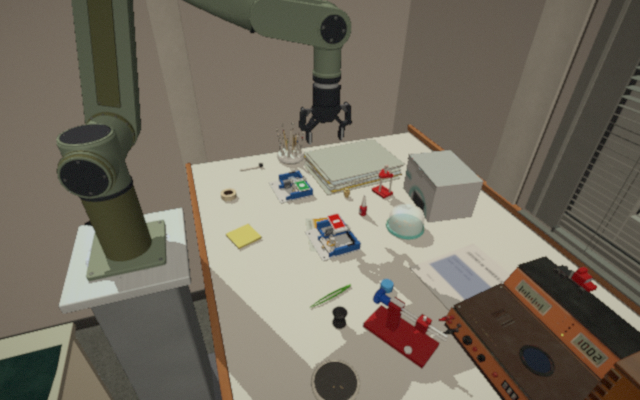

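View pics/side0.png

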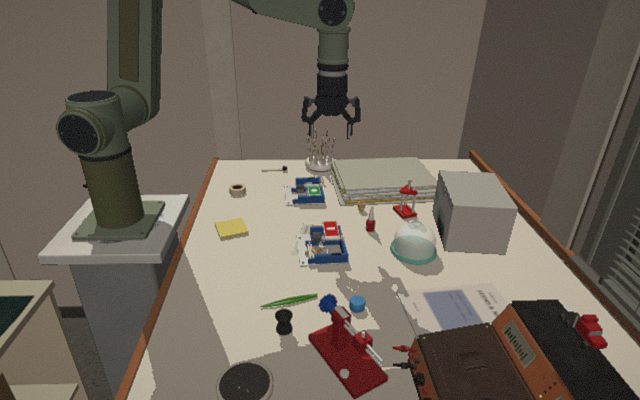

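View pics/wrist0.png

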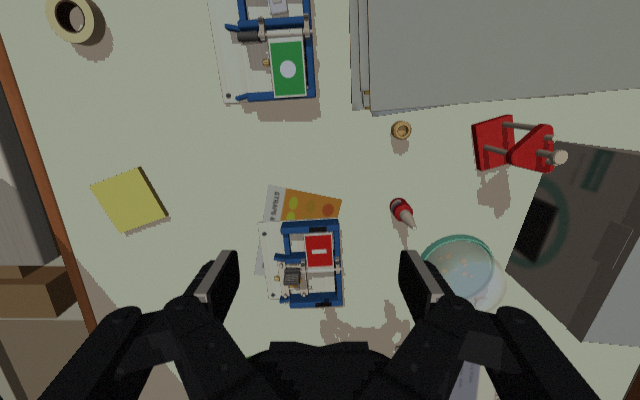

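Run:
```python
import cv2
a=cv2.imread('pics/wrist0.png')[180:320,235:365]
cv2.imwrite('pics/w0c.png',cv2.resize(a,None,fx=4.2,fy=4.2,interpolation=cv2.INTER_CUBIC))
a=cv2.imread('pics/side0.png')[205:275,285:365]
cv2.imwrite('pics/s0c.png',cv2.resize(a,None,fx=8,fy=8,interpolation=cv2.INTER_CUBIC))
```

```text
(no output)
```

View pics/w0c.png

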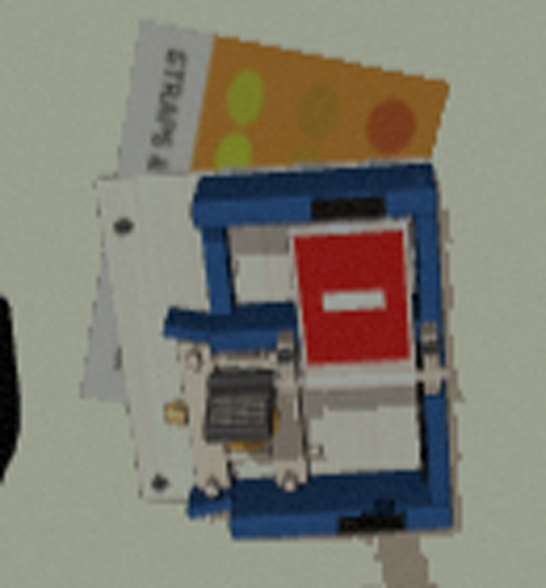

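View pics/s0c.png

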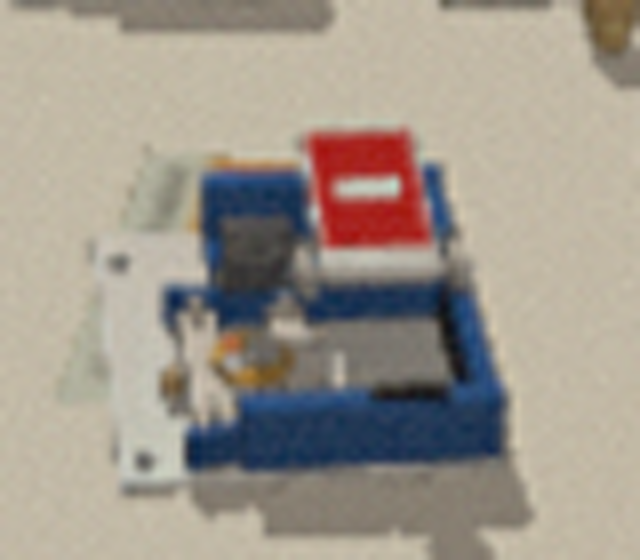

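```bash
cat > h.py <<'E'
import numpy as np,cv2
from scipy.spatial.transform import Rotation as R
from scipy.optimize import least_squares
from station import ctrl
def K(c):
    f=200/np.tan(np.radians(c['fovy']/2)); return f,c['cx'],c['cy']
def wristT(tcp,ori):
    T=np.eye(4); T[:3,:3]=R.from_euler('xyz',ori,degrees=True).as_matrix(); T[:3,3]=tcp
    return T@np.array(ctrl.camera_params('wrist')['T_tool_cam'])
def proj(P,name,T=None):
    P=np.atleast_2d(P); c=ctrl.camera_params(name); f,cx,cy=K(c)
    if name=='wrist':
        Q=(P-T[:3,3])@T[:3,:3]
    else:
        Q=P@R.from_rotvec(c['rvec']).as_matrix().T+c['tvec']
    return np.c_[f*Q[:,0]/Q[:,2]+cx,f*Q[:,1]/Q[:,2]+cy]
def d2w(D,p):
    D=np.atleast_2d(np.array(D,float))/1000; c,s=np.cos(p[2]),np.sin(p[2])
    return np.c_[p[0]+c*D[:,0]-s*D[:,1],p[1]+s*D[:,0]+c*D[:,1],D[:,2]]
E
python3 - <<'E'
from h import *
T=wristT([.57426,.000114,.230124],[-179.872,-.02,90])
D=[(-66,67,4),(-66,-67,4),(50,67,28),(50,-67,28)]
def W(u,v): return (235+u/4.2,180+v/4.2)
uv=np.array([W(97,180),W(145,498),W(433,165),W(453,527)])
r=least_squares(lambda p:(proj(d2w(D,p),'wrist',T)-uv).ravel(),[.5,0,0])
p=r.x;print(p,r.fun.reshape(-1,2)*4.2)
ex=[(2,65,31.5),(40,65,31.5),(2,0,31.5),(-30,3,53),(-8,-3,53),(-30,9,26),(0,0,36),(45,0,36)]
print((proj(d2w(ex,p),'wrist',T)-[235,180])*4.2)
S=proj(d2w(D+ex,p),'side'); print((S-[285,205])*8)
for dx in (28,35,42):
  print(dx,(proj(d2w([(18-dx-30,-24,10),(18-dx-13,-24+28,20)],p),'wrist',T)-[235,180])*4.2)
E
```

```text
[ 0.55648243 -0.14204949  0.08723936] [[-7.72655032 -6.8703918 ]
 [ 0.05656305  0.94861107]
 [ 2.00254555 10.72061051]
 [ 5.76015499 -5.27243892]]
[[284.59262887 197.80026171]
 [404.46105493 188.53235952]
 [304.74065818 374.41234418]
 [200.57078506 412.33959184]
 [271.68543895 423.42421062]
 [208.17895443 349.00503246]
 [298.18071283 382.62431436]
 [434.18819405 372.74958035]]
[[ 85.24278389 229.09575327]
 [124.29640369 474.92710869]
 [432.06764785 148.01410009]
 [510.85193385 384.09634313]
 [290.31533892 150.37498854]
 [403.81922324 143.90857601]
 [319.1889053  259.53513878]
 [217.37326306 202.53043856]
 [290.28283875 208.86418223]
 [214.29214301 264.36101474]
 [313.20499632 247.91535787]
 [454.81124495 239.36895632]]
28 [[197.14460795 406.1862788 ]
 [232.31497216 350.51731914]]
35 [[177.78907629 407.58359066]
 [212.03497456 352.00873556]]
42 [[158.45258226 408.97952815]
 [191.77585744 353.49861641]]
```

Request:
servo_tool --rows '[-4, -0.5, 1, 0, -4, -0.5, 1, 0, -4, -0.5, 1, 0, 0, 0, 0, 0]'

```text
time_s: 0.65
tcp_pos: [0.5587, -0.1222, 0.1997]
orientation: [-179.8, -0.0, 89.8]
force: [-0.5, 0.8, 0.1]
grip_width: 0.0851
```

Run:
```python
from h import *
o=ctrl.get_obs();print(o['time_s'],repr(o['tcp_pos']),o['orientation'],np.abs(o['joint_velocities']).max())
a=ctrl.capture('wrist');cv2.imwrite('pics/w1.png',a)
cv2.imwrite('pics/w1c.png',cv2.resize(a[80:310,200:430],None,fx=2.6,fy=2.6,interpolation=cv2.INTER_CUBIC))
```

```text
0.65 array([ 0.5586988 , -0.12222017,  0.19974294]) [-1.79836185e+02 -2.64106307e-02  8.97695927e+01] 2.7409160900214284
```

View pics/w1.png

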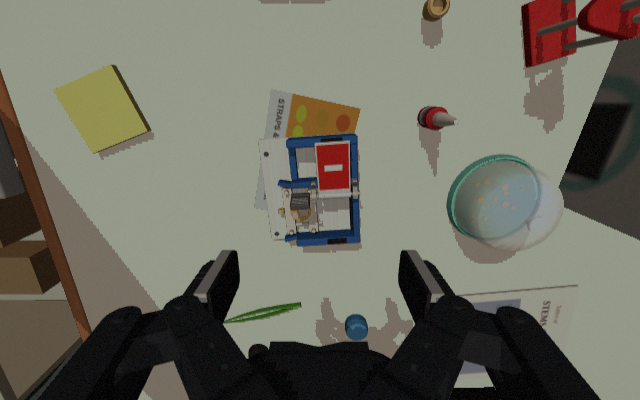

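View pics/w1c.png

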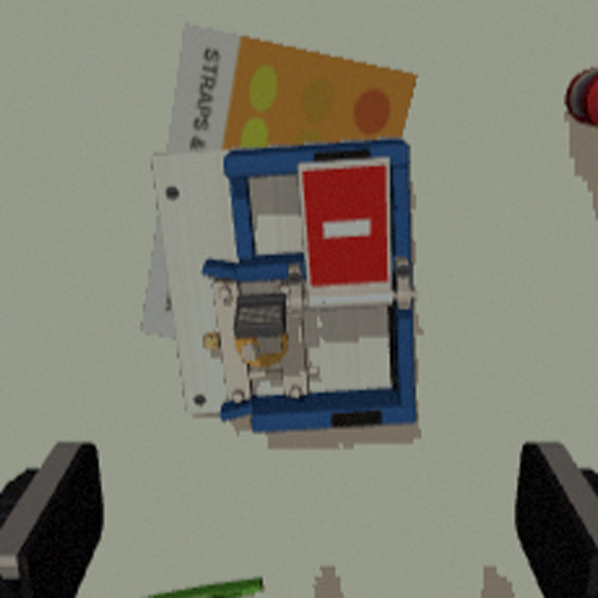

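Run:
```python
from h import *
T=wristT([.5587,-.12222,.19974],[-179.836,-.026,89.77])
D=[(-66,67,4),(-66,-67,4),(50,67,28),(50,-67,28),(2,65,31.5),(40,65,31.5)]
def W(u): return np.array(u)/2.6+[200,80]
uv=W([(155,155),(190,415),(408,142),(414,427),(298,166),(390,158)])
for idx in ([0,1,2,3,4,5],[0,1,2,3],[0,1,4,5]):
  r=least_squares(lambda p:(proj(d2w(np.array(D)[idx],p),'wrist',T)-uv[idx]).ravel(),[.5,0,0])
  p=r.x;print(p,(r.fun.reshape(-1,2)*2.6).round(1).tolist())
ex=[(-30,3,53),(-8,-3,53),(-30,9,26),(0,0,36),(45,0,36)]
print((proj(d2w(ex,p),'wrist',T)-[200,80])*2.6)
for dx in (28,35,42):
  print(dx,((proj(d2w([(18-dx-30,-24,10),(18-dx-13,-24+28,20),(18-dx-13,-24-28,20),(18-dx+16,-24-28,20)],p),'wrist',T)-[200,80])*2.6).round().tolist())
```

```text
[ 0.55626447 -0.14748976  0.06256892] [[-4.0, 1.9], [-4.2, 3.7], [4.0, 4.7], [3.4, 1.8], [0.8, -5.9], [-0.7, -3.8]]
[ 0.5563029  -0.14611039  0.0654473 ] [[-4.5, -0.7], [-3.9, 1.6], [3.8, 1.1], [4.0, -1.1]]
[ 0.55688956 -0.14828189  0.05722455] [[-1.9, 2.8], [-3.7, 4.5], [3.1, -4.1], [1.6, -1.5]]
[[233.82740685 322.02036129]
 [286.98677395 332.44795542]
 [238.5274718  288.75295034]
 [305.69700255 311.20188784]
 [407.37822405 305.58142567]]
28 [[227.0, 344.0], [256.0, 294.0], [265.0, 403.0], [325.0, 400.0]]
35 [[213.0, 345.0], [241.0, 295.0], [251.0, 404.0], [310.0, 401.0]]
42 [[199.0, 346.0], [226.0, 296.0], [237.0, 405.0], [296.0, 401.0]]
```

```bash
cat >> h.py <<'E'
def goto(D,p,yaw_rel=90):
    "print tool shift cm & turn from measured to dock point D(mm), tool yaw = dock yaw+yaw_rel. shift in current tool axes"
    o=ctrl.get_obs(); Rm=R.from_euler('xyz',o['orientation'],degrees=True).as_matrix()
    w=d2w(D,p)[0]; s=Rm.T@(w-o['tcp_pos'])*100
    t=-((np.degrees(p[2])+yaw_rel-o['orientation'][2]+180)%360-180)
    print('now',o['tcp_pos'].round(4),'dock mm',w2d(o['tcp_pos'],p).round(1),'yaw',o['orientation'].round(2),'shift cm',s.round(2),'turn',round(t,2),'F',o['force'].round(1),'t',o['time_s'])
def w2d(w,p):
    c,s=np.cos(p[2]),np.sin(p[2]); d=np.array(w)-[p[0],p[1],0]
    return np.array([c*d[0]+s*d[1],-s*d[0]+c*d[1],d[2]])*1000
P=np.array([.5565,-.147,.062])
E
python3 -c "
from h import *
goto((-90,-24,60),P)"
```

```text
now [ 0.5593 -0.1209  0.2004] dock mm [  4.4  25.9 200.4] yaw [-1.799e+02 -6.000e-02  8.985e+01] shift cm [-5.6  -9.07 14.05] turn -3.7 F [-0.3 -0.2 -1.3] t 0.7
```

Request:
servo_tool --rows '[-1.4, -2.3, 2.5, 0, -1.4, -2.3, 2.5, 0, -1.4, -2.3, 2.5, 0, -1.4, -2.2, 2.5, 0, 0, 0, 2, -3.7]' --fingers 0

```text
time_s: 1.32
tcp_pos: [0.4677, -0.1753, 0.0805]
orientation: [-179.9, -0.1, 93.8]
force: [0.6, -0.3, 0.1]
grip_width: -0.0
```

Request:
servo_tool --rows '[0, 0, 0, 0, 0, 0, 0, 0]'

```text
time_s: 1.58
tcp_pos: [0.4701, -0.1758, 0.0823]
orientation: [179.9, 0.0, 93.7]
force: [0.3, 0.2, 0.1]
grip_width: 0.0002
```

Run:
```python
from h import *
goto((-90,-24,60),P)
for n in('wrist','side','scene'):
  a=ctrl.capture(n);cv2.imwrite(f'pics/{n}2.png',a)
```

```text
now [ 0.4701 -0.1758  0.0823] dock mm [-88.  -23.4  82.3] yaw [1.7991e+02 5.0000e-02 9.3720e+01] shift cm [-0.06 -0.21  2.23] turn 0.16 F [0.3 0.2 0.1] t 1.575
```

View pics/wrist2.png

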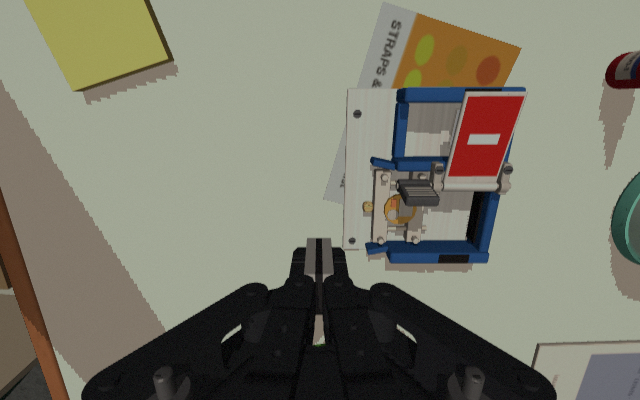

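View pics/side2.png

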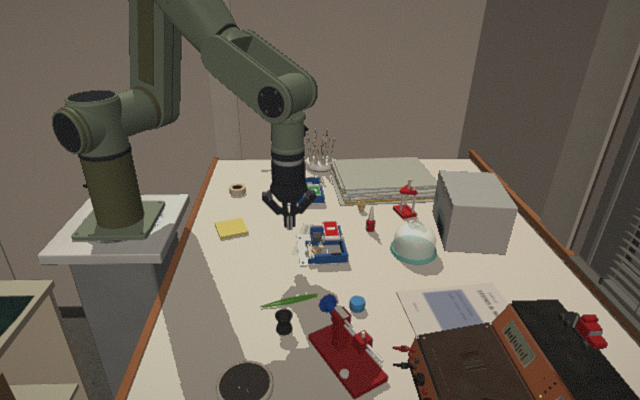

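Run:
```python
import cv2
a=cv2.imread('pics/wrist2.png')
cv2.imwrite('pics/w2c.png',cv2.resize(a[80:280,330:530],None,fx=3,fy=3,interpolation=cv2.INTER_CUBIC))
```

```text
(no output)
```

View pics/w2c.png

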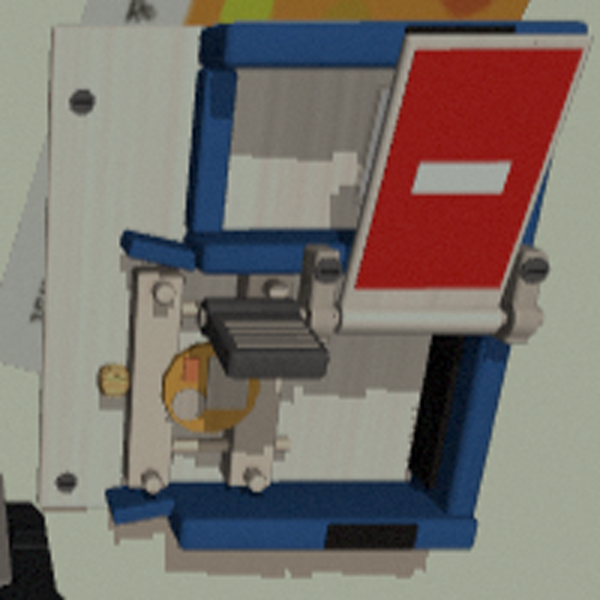

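Run:
```python
from h import *
T=wristT([.4701,-.1758,.0823],[179.91,.05,93.72])
D=np.array([(-66,67,4),(-66,-67,4),(50,67,28),(50,-67,28),(2,65,31.5),(40,65,31.5)])
uv=np.array([(52,27),(38,508),(590,22),(476,548),(408,33),(593,38)])/3+[330,80]
for idx in ([0,1,2,3,4,5],[0,1,2,3],[0,1,4,5]):
  r=least_squares(lambda p:(proj(d2w(D[idx],p),'wrist',T)-uv[idx]).ravel(),[.5,0,0])
  p=r.x;print(p,(r.fun.reshape(-1,2)*3).round(1).tolist())
  ex=[(-30,3,53),(-8,3,53),(-30,-3,53),(-47,9,18)]
  print(((proj(d2w(ex,p),'wrist',T)-[330,80])*3).round().tolist())
  for dx in (38,40,42):
    print(dx,((proj(d2w([(18-dx-30,-24,10),(18-dx-19,-24+31,14),(18-dx-19,-24-31,14)],p),'wrist',T)-[330,80])*3).round().tolist())
```

```text
[ 0.55700289 -0.14638785  0.05345497] [[10.8, -5.3], [1.9, 1.2], [19.7, 2.6], [4.0, 11.1], [-12.9, -2.1], [-20.5, -4.7]]
[[242.0, 337.0], [346.0, 338.0], [239.0, 363.0], [133.0, 269.0]]
38 [[107.0, 381.0], [161.0, 274.0], [142.0, 490.0]]
40 [[100.0, 381.0], [153.0, 273.0], [134.0, 490.0]]
42 [[93.0, 381.0], [145.0, 273.0], [127.0, 490.0]]
[ 0.55461988 -0.14612748  0.07226676] [[-4.3, -1.7], [-1.9, 3.6], [4.5, -4.1], [0.9, 6.8]]
[[231.0, 337.0], [334.0, 337.0], [228.0, 364.0], [123.0, 271.0]]
38 [[100.0, 383.0], [151.0, 275.0], [137.0, 491.0]]
40 [[93.0, 383.0], [143.0, 275.0], [130.0, 491.0]]
42 [[85.0, 383.0], [136.0, 275.0], [122.0, 491.0]]
[ 0.55829048 -0.14685305  0.04691471] [[17.7, -4.7], [4.7, 1.5], [-5.5, 0.7], [-13.5, -0.6]]
[[248.0, 338.0], [351.0, 340.0], [245.0, 365.0], [139.0, 270.0]]
38 [[111.0, 382.0], [166.0, 275.0], [145.0, 491.0]]
40 [[104.0, 381.0], [158.0, 275.0], [138.0, 491.0]]
42 [[97.0, 381.0], [150.0, 274.0], [130.0, 491.0]]
```

```bash
sed -i 's/^P=.*/P=np.array([.5552,-.1461,.068])/' h.py; python3 -c "
from h import *
goto((-85,-28,8),P)"
```

```text
now [ 0.4702 -0.1761  0.0825] dock mm [-86.8 -24.2  82.5] yaw [1.7988e+02 8.0000e-02 9.3730e+01] shift cm [-0.37  0.17  7.45] turn -0.17 F [-0.5  0.1  0.9] t 1.725
```

Request:
servo_tool --rows '[-0.4, 0, 2.5, 0, 0, 0, 2.5, 0, 0, 0, 1.5, 0, 0, 0, 0.8, 0, 0, 0, 0, 0]'

```text
time_s: 2.35
tcp_pos: [0.4693, -0.1799, 0.0082]
orientation: [-180.0, -0.0, 93.7]
force: [0.6, -0.5, -0.2]
grip_width: 0.0003
```

Run:
```python
from h import *
goto((-66,-28,8),P)
a=ctrl.capture('wrist');cv2.imwrite('pics/w3.png',a)
```

```text
now [ 0.4693 -0.1799  0.0082] dock mm [-88.  -27.9   8.2] yaw [-1.7998e+02 -1.0000e-02  9.3710e+01] shift cm [-0.    2.2   0.02] turn -0.19 F [ 0.6 -0.5 -0.2] t 2.35
```

View pics/w3.png

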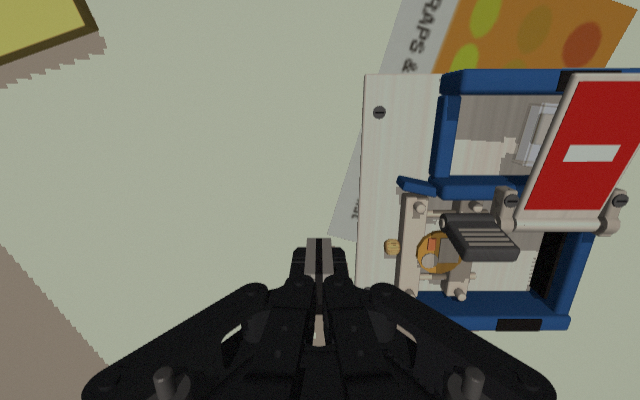

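Request:
servo_tool --rows '[0, 0.6, 0, 0, 0, 0.6, 0, 0, 0, 0.4, 0, 0, 0, 0.3, 0, 0, 0, 0.3, 0, 0]'

```text
time_s: 3.02
tcp_pos: [0.4914, -0.1785, 0.0083]
orientation: [-180.0, -0.0, 93.7]
force: [-0.6, -0.1, 0.6]
grip_width: -0.0
```

Run:
```python
from h import *
goto((-26,-28,8),P)
a=ctrl.capture('wrist');cv2.imwrite('pics/w4.png',a)
```

```text
now [ 0.4914 -0.1785  0.0083] dock mm [-65.9 -28.    8.3] yaw [-179.99   -0.     93.7 ] shift cm [0.01 3.99 0.03] turn -0.19 F [-0.6 -0.1  0.6] t 3.025
```

View pics/w4.png

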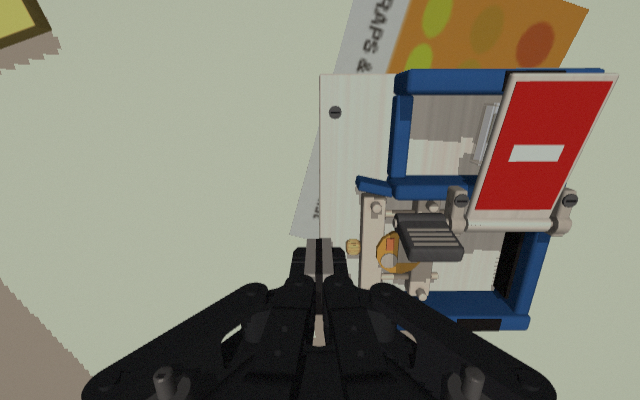

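Request:
servo_tool --rows '[0, 0.4, 0, 0, 0, 0.4, 0, 0, 0, 0.4, 0, 0, 0, 0.4, 0, 0, 0, 0.4, 0, 0]'

```text
time_s: 3.7
tcp_pos: [0.5114, -0.1772, 0.0082]
orientation: [-180.0, -0.0, 93.7]
force: [-1.5, -0.1, -0.1]
grip_width: 0.0001
```

Run:
```python
from h import *
goto((-26,-28,8),P)
a=ctrl.capture('wrist');cv2.imwrite('pics/w5.png',a)
```

```text
now [ 0.5114 -0.1772  0.0082] dock mm [-45.9 -28.1   8.2] yaw [-179.99   -0.     93.7 ] shift cm [0.01 1.99 0.02] turn -0.19 F [-1.5 -0.1 -0.1] t 3.7
```

View pics/w5.png

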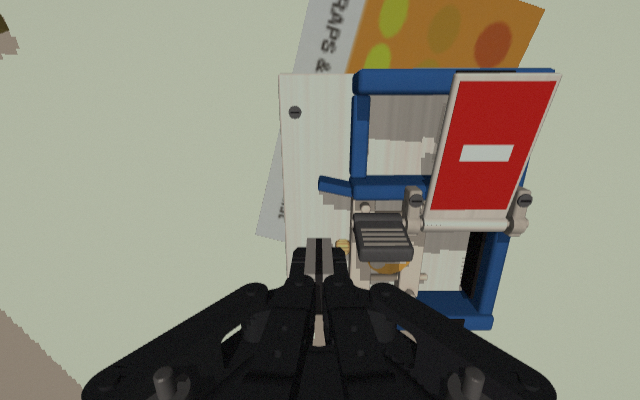

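Run:
```python
from h import *
o=ctrl.get_obs();T=wristT(o['tcp_pos'],o['orientation'])
Rm=R.from_euler('xyz',o['orientation'],degrees=True).as_matrix()
for t in [(.011,.0145,0),(.011,.0145,-.045),(.011,0.01,-.019),(.015,.0145,-.045),(.011,.0145,-.06)]:
  print(t,proj(Rm@np.array(t)+o['tcp_pos'],'wrist',T).round())
print(proj(d2w([(-30,-8,53),(-30,-5,53)],P),'wrist',T))
```

```text
(0.011, 0.0145, 0) [[345. 236.]]
(0.011, 0.0145, -0.045) [[355. 287.]]
(0.011, 0.01, -0.019) [[339. 254.]]
(0.015, 0.0145, -0.045) [[355. 278.]]
(0.011, 0.0145, -0.06) [[360. 314.]]
[[357.39380489 266.6122661 ]
 [357.7205141  260.0025645 ]]
```

Request:
servo_tool --rows '[0, 0.4, 0, 0, 0, 0.4, 0, 0, 0, 0.4, 0, 0, 0, 0.2, 0, 0, 0, 0.1, 0, 0]'

```text
time_s: 4.38
tcp_pos: [0.5262, -0.1763, 0.0083]
orientation: [-180.0, -0.0, 93.7]
force: [-1.1, -0.8, 1.2]
grip_width: -0.0001
```

Run:
```python
from h import *
goto((-26,-28,8),P)
a=ctrl.capture('wrist');cv2.imwrite('pics/w6.png',a)
```

```text
now [ 0.5262 -0.1763  0.0083] dock mm [-31.  -28.2   8.3] yaw [-179.99   -0.     93.71] shift cm [0.02 0.5  0.03] turn -0.19 F [-1.1 -0.8  1.2] t 4.375
```

View pics/w6.png

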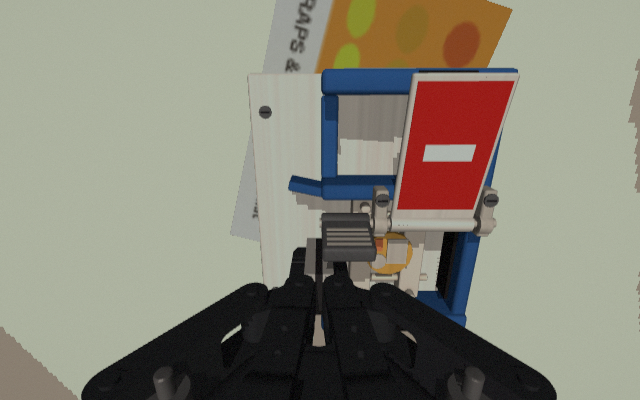

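Continue in 1 mm rows, watching for the force rise.

Request:
servo_tool --rows '[0, 0.1, 0, 0, 0, 0.1, 0, 0, 0, 0.1, 0, 0]'

```text
time_s: 4.8
tcp_pos: [0.5291, -0.1761, 0.0083]
orientation: [-180.0, -0.0, 93.7]
force: [-0.6, -0.2, 0.2]
grip_width: 0.0001
```

Request:
servo_tool --rows '[0, 0.1, 0, 0, 0, 0.1, 0, 0]'

```text
time_s: 5.05
tcp_pos: [0.5312, -0.176, 0.0083]
orientation: [-180.0, -0.0, 93.7]
force: [-0.2, 0.8, -0.1]
grip_width: -0.0
```

Request:
servo_tool --rows '[0, 0.1, 0, 0]'

```text
time_s: 5.18
tcp_pos: [0.5321, -0.1759, 0.0083]
orientation: [-180.0, -0.0, 93.7]
force: [-1.6, -0.2, -0.1]
grip_width: 0.0
```

Request:
servo_tool --rows '[0, 0.1, 0, 0]'

```text
time_s: 5.3
tcp_pos: [0.5332, -0.1759, 0.0083]
orientation: [180.0, 0.0, 93.7]
force: [-0.7, 0.0, 0.3]
grip_width: -0.0003
```

Request:
servo_tool --rows '[0, 0.1, 0, 0]'

```text
time_s: 5.42
tcp_pos: [0.5342, -0.1758, 0.0083]
orientation: [-180.0, -0.0, 93.7]
force: [-1.4, -0.5, -0.3]
grip_width: 0.0002
```

Request:
servo_tool --rows '[0, 0.1, 0, 0]'

```text
time_s: 5.55
tcp_pos: [0.5352, -0.1757, 0.0083]
orientation: [180.0, 0.0, 93.7]
force: [-1.5, -0.2, 1.4]
grip_width: 0.0003
```

Request:
servo_tool --rows '[0, 0.1, 0, 0]'

```text
time_s: 5.68
tcp_pos: [0.5362, -0.1757, 0.0083]
orientation: [-180.0, 0.0, 93.7]
force: [-1.9, -0.5, 0.8]
grip_width: 0.0001
```

Run:
```python
from h import *
goto((-26,-28,8),P)
a=ctrl.capture('wrist');cv2.imwrite('pics/w7.png',a)
a=a[170:340,260:520];cv2.imwrite('pics/w7c.png',cv2.resize(a,None,fx=3,fy=3,interpolation=cv2.INTER_CUBIC))
```

```text
now [ 0.5362 -0.1757  0.0083] dock mm [-21.  -28.2   8.3] yaw [-180.     0.    93.7] shift cm [ 0.02 -0.5   0.03] turn -0.19 F [-1.9 -0.5  0.8] t 5.675
```

View pics/w7c.png

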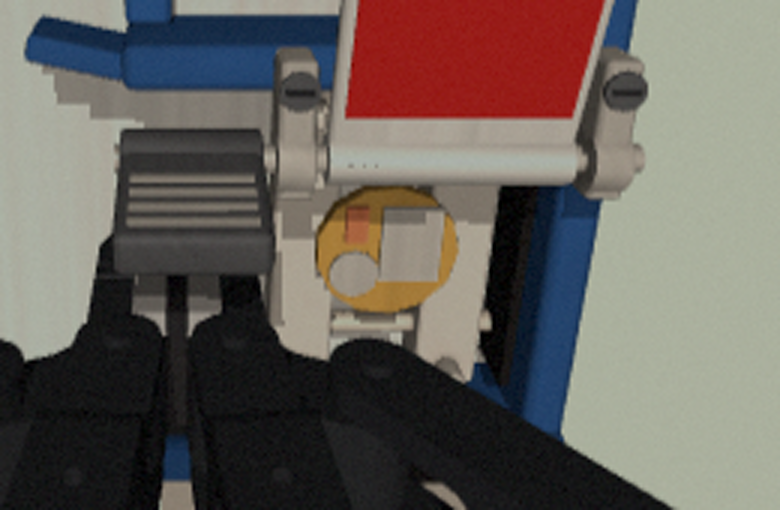

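Request:
servo_tool --rows '[0, 0.1, 0, 0]'

```text
time_s: 5.85
tcp_pos: [0.5371, -0.1756, 0.0083]
orientation: [-180.0, -0.0, 93.7]
force: [-0.7, -0.7, 0.6]
grip_width: 0.0002
```

Request:
servo_tool --rows '[0, 0.1, 0, 0]'

```text
time_s: 5.98
tcp_pos: [0.5382, -0.1755, 0.0083]
orientation: [180.0, -0.0, 93.7]
force: [-1.6, 0.0, 1.0]
grip_width: 0.0001
```

Request:
servo_tool --rows '[0, 0.1, 0, 0]'

```text
time_s: 6.1
tcp_pos: [0.5392, -0.1755, 0.0082]
orientation: [-180.0, -0.0, 93.7]
force: [-0.8, -0.4, 0.5]
grip_width: 0.0002
```

Request:
servo_tool --rows '[0, 0.1, 0, 0]'

```text
time_s: 6.22
tcp_pos: [0.5395, -0.1754, 0.0082]
orientation: [-179.9, -0.0, 93.7]
force: [-4.4, -0.4, 3.5]
grip_width: 0.0001
```

Request:
servo_tool --rows '[0, 0.1, 0, 0]'

```text
time_s: 6.35
tcp_pos: [0.5396, -0.1755, 0.0082]
orientation: [-179.8, -0.0, 93.7]
force: [-6.5, -1.6, 5.4]
grip_width: 0.0001
```

Run:
```python
from h import *
goto((-26,-28,8),P)
a=ctrl.capture('wrist');cv2.imwrite('pics/w8.png',a)
a=a[170:340,260:520];cv2.imwrite('pics/w8c.png',cv2.resize(a,None,fx=3,fy=3,interpolation=cv2.INTER_CUBIC))
```

```text
now [ 0.5396 -0.1755  0.0082] dock mm [-17.6 -28.2   8.2] yaw [-1.7978e+02 -2.0000e-02  9.3730e+01] shift cm [ 0.02 -0.84  0.02] turn -0.16 F [-6.5 -1.6  5.4] t 6.35
```

View pics/w8c.png

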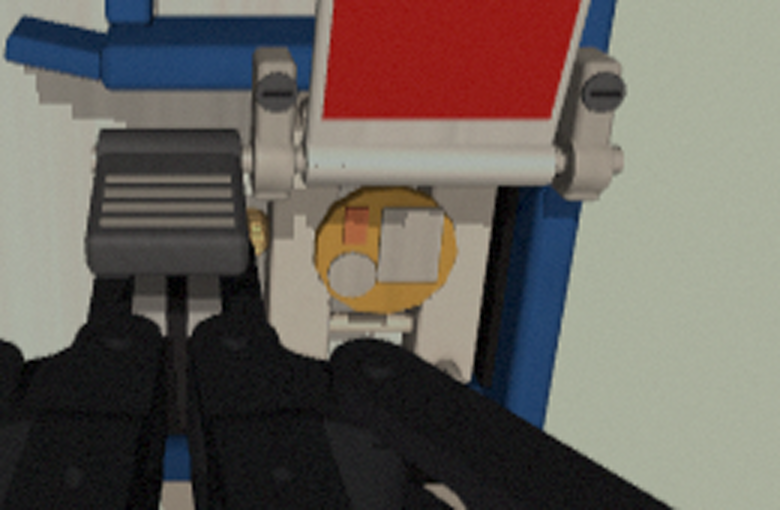

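Request:
servo_tool --rows '[0, -0.3, 0, 0, 0, -1.2, 0, 0, 0, -2, 0, 0, 0, -2, -2, 0, 0, 0, -5, 0]'

```text
time_s: 7.02
tcp_pos: [0.4817, -0.177, 0.0757]
orientation: [-179.6, -0.3, 93.6]
force: [1.7, -0.6, 0.2]
grip_width: 0.0003
```

Request:
servo_tool --rows '[2.5, 0, -4, 0, 2.5, 0, 0, 0, 0, 0, 0, 0]'

```text
time_s: 7.4
tcp_pos: [0.4826, -0.1278, 0.1187]
orientation: [179.9, 0.0, 93.8]
force: [-0.2, -0.2, -0.5]
grip_width: 0.0002
```

Run:
```python
from h import *
goto((-26,-28,8),P)
a=ctrl.capture('wrist');cv2.imwrite('pics/w9.png',a)
```

```text
now [ 0.4826 -0.1278  0.1187] dock mm [-71.2  23.2 118.7] yaw [1.7995e+02 1.0000e-02 9.3820e+01] shift cm [-5.11  4.52 11.07] turn -0.08 F [-0.2 -0.2 -0.5] t 7.4
```

View pics/w9.png

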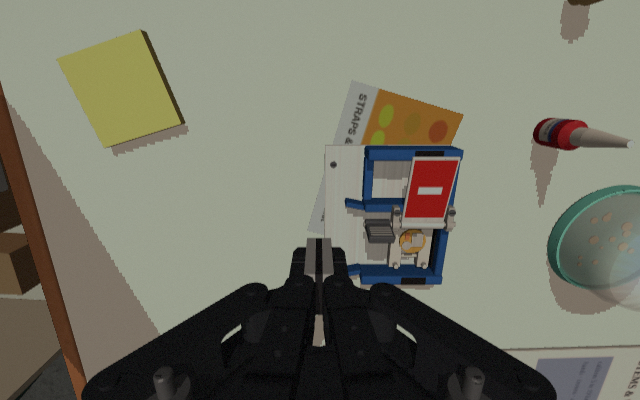

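Request:
servo_tool --rows '[1, 1.5, -1, 0, 1, 1.5, 0, 0, 0, 1.5, 0, -10, 0, 0, 0, -10, 0, 0, 0, -10]'

```text
time_s: 8.07
tcp_pos: [0.5279, -0.1057, 0.1279]
orientation: [180.0, -0.0, 124.1]
force: [-0.2, 0.2, -0.2]
grip_width: 0.0005
```

Request:
servo_tool --rows '[0, 0, 0, -10, 0, 0, 0, -10, 0, 0, 0, -10, 0, 0, 0, -10, 0, 0, 0, -10]'

```text
time_s: 8.7
tcp_pos: [0.5277, -0.1058, 0.128]
orientation: [180.0, 0.0, 174.0]
force: [0.6, 0.4, 0.4]
grip_width: 0.0
```

Request:
servo_tool --rows '[0, 0, 0, -10, 0, 0, 0, 0, 0, 0, 0, 0]'

```text
time_s: 9.07
tcp_pos: [0.5271, -0.106, 0.1281]
orientation: [180.0, -0.0, -176.4]
force: [-0.1, -0.8, 0.4]
grip_width: -0.0002
```

Run:
```python
from h import *
goto((-21,35,40),P,180)
a=ctrl.capture('wrist');cv2.imwrite('pics/w10.png',a)
```

```text
now [ 0.5271 -0.106   0.1281] dock mm [-25.3  42.  128.1] yaw [ 1.7999e+02 -1.0000e-02 -1.7642e+02] shift cm [-0.44 -0.69  8.81] turn -0.32 F [-0.1 -0.8  0.4] t 9.075
```

View pics/w10.png

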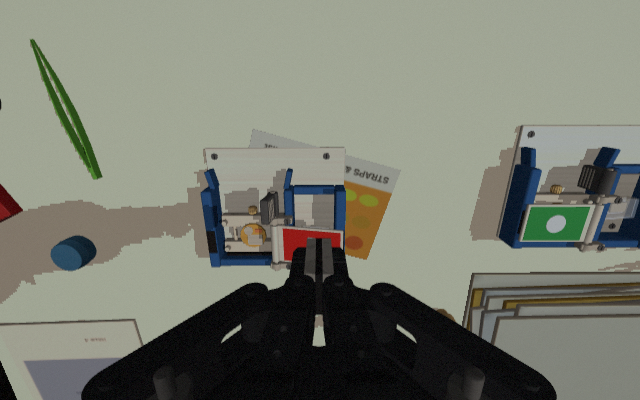

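Run:
```python
import cv2
a=cv2.imread('pics/w10.png')
cv2.imwrite('pics/w10c.png',cv2.resize(a[140:280,195:355],None,fx=5,fy=4.2857/4.2857*5 if 0 else 4.2,interpolation=cv2.INTER_CUBIC) if 0 else cv2.resize(a[140:280,195:355],None,fx=4.2,fy=4.2,interpolation=cv2.INTER_CUBIC))
```

View pics/w10c.png

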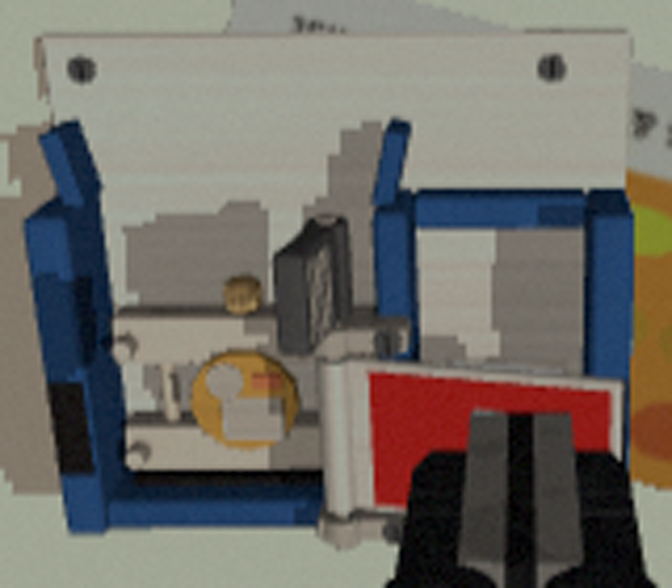

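Run:
```python
from h import *
T=wristT([.5271,-.106,.1281],[179.99,-.01,-176.42])
D=np.array([(-66,-67,4),(-66,67,4),(50,-67,28)])
uv=np.array([(38,38),(628,32),(72,532)])/4.2+[195,140]
r=least_squares(lambda p:(proj(d2w(D,p),'wrist',T)-uv).ravel(),[.5,0,0])
p=r.x;print(p,(r.fun.reshape(-1,2)*4.2).round(1).tolist())
for q in (p,P,P+[.0027,0,0]):
  print(((proj(d2w([(-12,-24,10),(-1,-24-31,14),(-30,-67,28),(-30,67,28),(-30,3,53),(-8,3,53),(40,-50,20),(-3,10,36)],q),'wrist',T)-[195,140])*4.2).round().tolist())
```

```text
[ 0.55495521 -0.14468112  0.07496572] [[-1.3, -3.1], [5.7, -3.7], [-4.6, 9.4]]
[[243.0, 268.0], [111.0, 319.0], [17.0, 221.0], [641.0, 214.0], [325.0, 257.0], [332.0, 360.0], [144.0, 486.0], [377.0, 347.0]]
[[237.0, 268.0], [105.0, 318.0], [12.0, 219.0], [635.0, 217.0], [319.0, 258.0], [325.0, 361.0], [137.0, 485.0], [371.0, 348.0]]
[[237.0, 278.0], [105.0, 329.0], [13.0, 231.0], [634.0, 229.0], [319.0, 271.0], [325.0, 373.0], [138.0, 495.0], [371.0, 360.0]]
```

```bash
sed -i 's/^P=.*/P=np.array([.556,-.1455,.072])/' h.py; python3 -c "
from h import *
goto((-21,30,44),P,180)"
```

```text
now [ 0.527  -0.106   0.1281] dock mm [-26.1  41.5 128.1] yaw [ 180.    -0.  -176.4] shift cm [-0.52 -1.14  8.41] turn -0.52 F [-0.8 -1.   0.8] t 9.125
```

Request:
servo_tool --rows '[-0.4, -0.6, 2.5, -0.5, 0, -0.5, 2.5, 0, 0, 0, 2, 0, 0, 0, 1.4, 0, 0, 0, 0, 0]'

```text
time_s: 9.75
tcp_pos: [0.5304, -0.1164, 0.0431]
orientation: [179.9, -0.1, -175.8]
force: [-0.4, -0.4, 0.3]
grip_width: -0.0001
```

Run:
```python
from h import *
goto((-22,10,44),P,180)
a=ctrl.capture('wrist');cv2.imwrite('pics/w11.png',a)
```

```text
now [ 0.5304 -0.1164  0.0431] dock mm [-23.4  30.8  43.1] yaw [ 1.7993e+02 -1.4000e-01 -1.7583e+02] shift cm [-0.14 -2.08 -0.09] turn 0.04 F [-0.4 -0.4  0.3] t 9.75
```

View pics/w11.png

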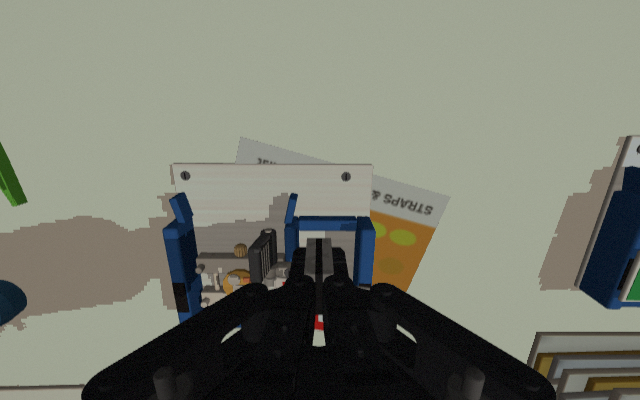

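Request:
servo_tool --rows '[0, -1, 0, 0, 0, -1, 0, 0, 0, -0.4, 0, 0, 0, -0.4, 0.1, 0, 0, 0, 0, 0]'

```text
time_s: 10.42
tcp_pos: [0.5334, -0.1452, 0.0433]
orientation: [-180.0, -0.0, -175.8]
force: [-0.4, 0.9, -0.0]
grip_width: 0.0
```

Run:
```python
from h import *
goto((-22,-5,40),P,180)
a=ctrl.capture('wrist');cv2.imwrite('pics/w12.png',a)
```

```text
now [ 0.5334 -0.1452  0.0433] dock mm [-22.5   1.9  43.3] yaw [-179.98   -0.   -175.82] shift cm [-0.05 -0.69  0.33] turn 0.05 F [-0.4  0.9 -0. ] t 10.425
```

View pics/w12.png

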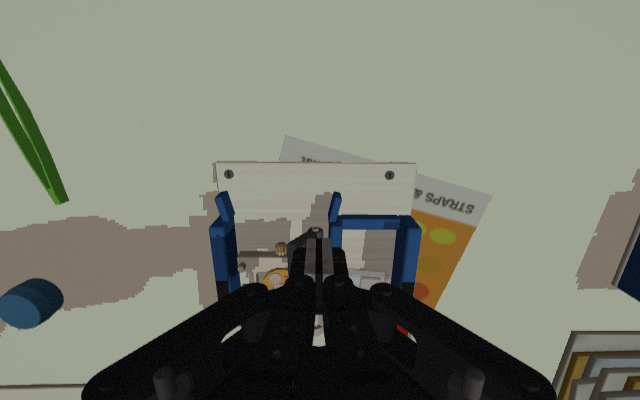

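Tongue is turning (tip seen at (290,243), axle at (315,232)). Continue along the arc.

Request:
servo_tool --rows '[0, -0.4, 0.1, 0, 0, -0.3, 0.2, 0, 0, -0.3, 0.2, 0, 0, -0.3, 0.2, 0, 0, -0.3, 0.2, 0]'

```text
time_s: 11.1
tcp_pos: [0.5347, -0.1612, 0.0342]
orientation: [-180.0, 0.0, -175.8]
force: [-0.7, 1.4, 1.2]
grip_width: 0.0
```

Run:
```python
from h import *
goto((-22,-16,30),P,180)
for n in('wrist','side'):
  a=ctrl.capture(n);cv2.imwrite(f'pics/{n}13.png',a)
cv2.imwrite('pics/side13c.png',cv2.resize(a[130:290,220:420],None,fx=4,fy=3.7,interpolation=cv2.INTER_CUBIC))
```

```text
now [ 0.5347 -0.1612  0.0342] dock mm [-22.3 -14.1  34.2] yaw [-1.7998e+02  1.0000e-02 -1.7580e+02] shift cm [-0.03 -0.19  0.42] turn 0.08 F [-0.7  1.4  1.2] t 11.1
```

View pics/wrist13.png

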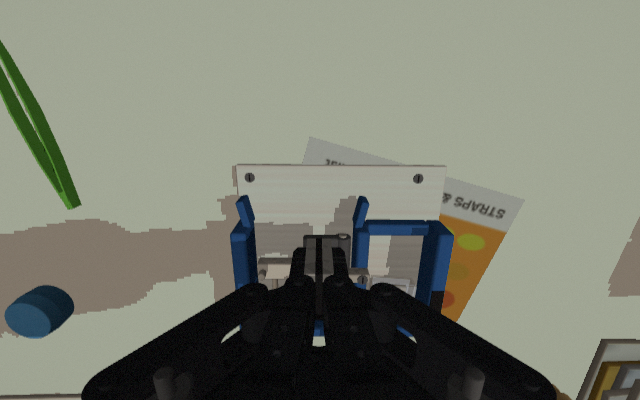

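View pics/side13c.png

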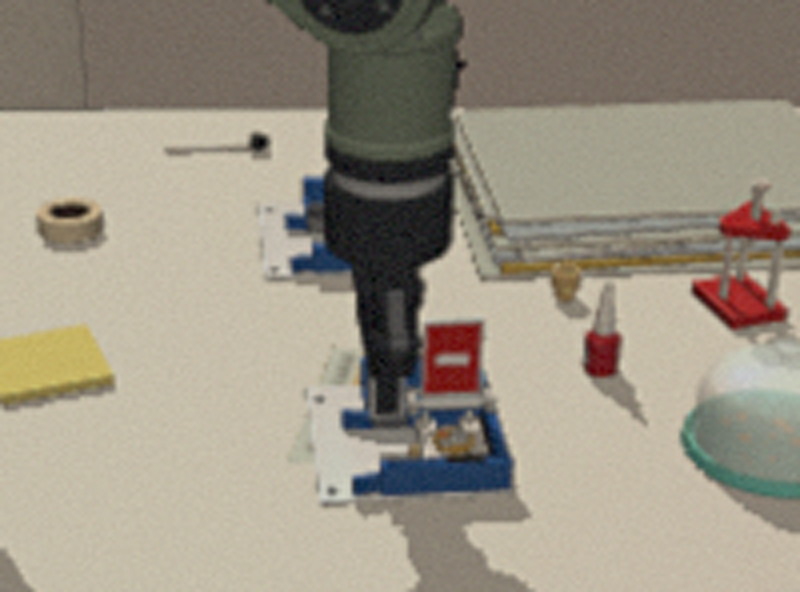

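Request:
servo_tool --rows '[0, -0.2, 0.2, 0, 0, 0, 0.2, 0, 0, 0, 0.2, 0, 0, 0, 0.2, 0, 0, 0, 0, 0]'

```text
time_s: 11.82
tcp_pos: [0.5349, -0.1628, 0.0262]
orientation: [-180.0, 0.0, -175.8]
force: [-0.4, -0.7, 0.5]
grip_width: -0.0001
```

Run:
```python
from h import *
goto((-22,-16,30),P,180)
for n in('scene','side'):
  a=ctrl.capture(n);cv2.imwrite(f'pics/{n}14.png',a)
cv2.imwrite('pics/side14c.png',cv2.resize(a[180:280,270:390],None,fx=6,fy=6,interpolation=cv2.INTER_CUBIC))
```

```text
now [ 0.5349 -0.1628  0.0262] dock mm [-22.3 -15.8  26.2] yaw [-1.7999e+02  1.0000e-02 -1.7580e+02] shift cm [-0.03 -0.02 -0.38] turn 0.08 F [-0.4 -0.7  0.5] t 11.825
```

View pics/side14c.png

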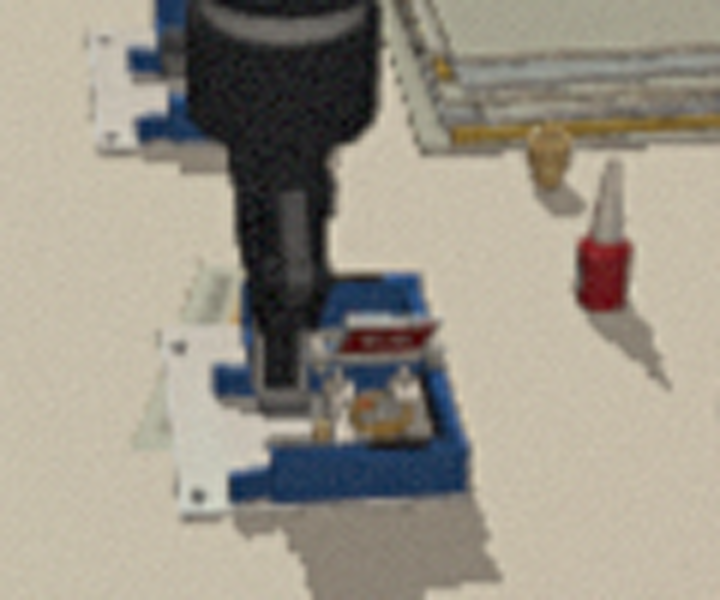

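Request:
servo_tool --rows '[0, 0, -2, 0, 0, 0, -4, 0, 0, 0, -3, 0, -2.2, -1.3, 0, 0, -2.1, -1.3, 0, 0]'

```text
time_s: 12.55
tcp_pos: [0.58, -0.1855, 0.1168]
orientation: [-180.0, 0.0, -175.8]
force: [-1.2, -0.2, -0.5]
grip_width: -0.0002
```

Request:
servo_tool --rows '[0, 0, 0, 0, 0, 0, 0, 0]'

```text
time_s: 12.8
tcp_pos: [0.5784, -0.1848, 0.1154]
orientation: [179.9, -0.1, -175.8]
force: [0.3, -0.6, 0.0]
grip_width: -0.0003
```

Run:
```python
from h import *
goto((21,-42,80),P,180)
for n in('wrist','side'):
  a=ctrl.capture(n);cv2.imwrite(f'pics/{n}15.png',a)
cv2.imwrite('pics/side15c.png',cv2.resize(a[180:280,270:390],None,fx=5,fy=5,interpolation=cv2.INTER_CUBIC))
```

```text
now [ 0.5784 -0.1848  0.1154] dock mm [ 19.5 -40.8 115.4] yaw [ 1.7992e+02 -1.2000e-01 -1.7580e+02] shift cm [-0.16 -0.12  3.54] turn 0.08 F [ 0.3 -0.6  0. ] t 12.8
```

View pics/wrist15.png

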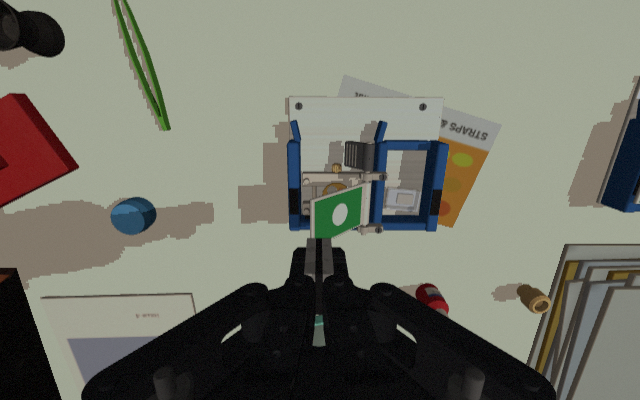

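View pics/side15c.png

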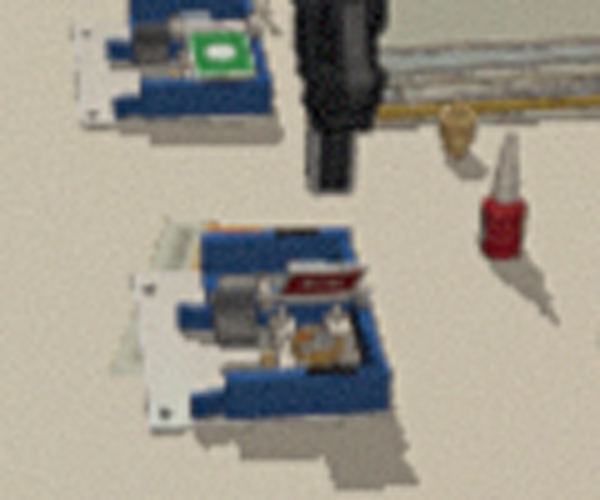

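Request:
servo_tool --rows '[0, 0, 1.5, 0, 0, 0, 1.5, 0, 0, 0, 1, 0, 0, 0, 0.8, 0, 0, 0, 0.8, 0]'

```text
time_s: 13.52
tcp_pos: [0.5796, -0.1855, 0.0597]
orientation: [180.0, 0.0, -175.8]
force: [0.2, -0.4, -0.3]
grip_width: 0.0002
```

Request:
servo_tool --rows '[0, 0, 0.6, 0, 0, 0, 0.6, 0, 0, 0, 0.4, 0, 0, 0, 0.2, 0]'

```text
time_s: 14.02
tcp_pos: [0.5795, -0.1855, 0.0421]
orientation: [180.0, -0.0, -175.8]
force: [-0.5, 0.2, 0.2]
grip_width: -0.0001
```

Run:
```python
from h import *
goto((21,-42,33),P,180)
for n in('wrist','side'):
  a=ctrl.capture(n);cv2.imwrite(f'pics/{n}16.png',a)
cv2.imwrite('pics/side16c.png',cv2.resize(a[180:280,270:390],None,fx=5,fy=5,interpolation=cv2.INTER_CUBIC))
```

```text
now [ 0.5795 -0.1855  0.0421] dock mm [ 20.5 -41.6  42.1] yaw [ 1.800e+02 -1.000e-02 -1.758e+02] shift cm [-0.05 -0.04  0.91] turn 0.07 F [-0.5  0.2  0.2] t 14.025
```

View pics/wrist16.png

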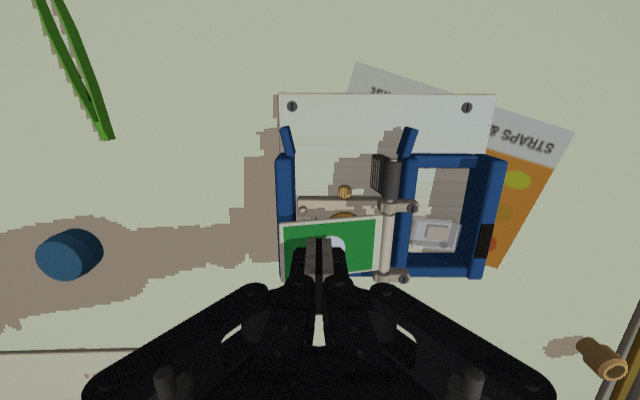

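View pics/side16c.png

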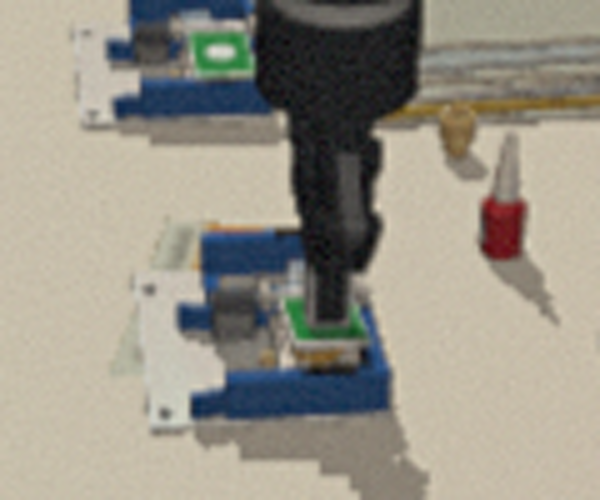

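Request:
servo_tool --rows '[0, 0, 0.2, 0, 0, 0, 0.2, 0, 0, 0, 0.1, 0, 0, 0, 0.1, 0]'

```text
time_s: 14.62
tcp_pos: [0.5795, -0.1856, 0.0363]
orientation: [-180.0, 0.0, -175.8]
force: [0.2, -0.0, 0.4]
grip_width: 0.0003
```

Request:
servo_tool --rows '[0, 0, 0.1, 0, 0, 0, 0.1, 0]'

```text
time_s: 14.88
tcp_pos: [0.5795, -0.1855, 0.0342]
orientation: [-180.0, 0.0, -175.8]
force: [-1.1, -0.6, 0.1]
grip_width: -0.0
```

Request:
servo_tool --rows '[0, 0, 0.1, 0]'

```text
time_s: 15.0
tcp_pos: [0.5795, -0.1855, 0.0332]
orientation: [-180.0, 0.0, -175.8]
force: [0.0, 0.4, 0.3]
grip_width: -0.0002
```

Request:
servo_tool --rows '[0, 0, 0.1, 0]'

```text
time_s: 15.12
tcp_pos: [0.5795, -0.1855, 0.0322]
orientation: [-180.0, 0.0, -175.8]
force: [0.9, -0.8, 0.2]
grip_width: -0.0002
```

Request:
servo_tool --rows '[0, 0, 0.1, 0]'

```text
time_s: 15.25
tcp_pos: [0.5796, -0.1856, 0.0314]
orientation: [-180.0, 0.0, -175.8]
force: [-1.3, 1.1, 4.4]
grip_width: -0.0001
```

Request:
servo_tool --rows '[0, 0, 0.1, 0]'

```text
time_s: 15.38
tcp_pos: [0.5797, -0.1855, 0.0313]
orientation: [180.0, -0.0, -175.8]
force: [-3.7, 2.3, 9.6]
grip_width: -0.0
```

Request:
servo_tool --rows '[0, 0, 0, 0]'

```text
time_s: 15.5
tcp_pos: [0.5796, -0.1855, 0.0313]
orientation: [180.0, -0.0, -175.8]
force: [-2.5, -0.1, 6.7]
grip_width: -0.0001
```

Request:
servo_tool --rows '[0, 0, -0.5, 0, 0, 0, -2, 0, 0, 0, -5, 0, 0, 0, -5, 0, -4, 5, -3, 0]'

```text
time_s: 16.12
tcp_pos: [0.6128, -0.1422, 0.1872]
orientation: [-179.8, 0.3, -176.1]
force: [1.7, 0.4, -0.6]
grip_width: 0.0002
```

Request:
servo_tool --rows '[0, 0, 0, 0, 0, 0, 0, 0]'

```text
time_s: 16.38
tcp_pos: [0.6113, -0.1387, 0.1823]
orientation: [-180.0, -0.0, -175.7]
force: [-0.4, 0.1, -0.5]
grip_width: 0.0003
```

Run:
```python
from h import *
goto((21,-42,33),P,180)
for n in('wrist','side','scene'):
  a=ctrl.capture(n);cv2.imwrite(f'pics/{n}17.png',a)
  if n=='wrist': cv2.imwrite('pics/w17c.png',cv2.resize(a[60:260,150:400],None,fx=3,fy=3,interpolation=cv2.INTER_CUBIC))
  if n=='side': cv2.imwrite('pics/side17c.png',cv2.resize(a[200:280,280:380],None,fx=7,fy=7,interpolation=cv2.INTER_CUBIC))
```

```text
now [ 0.6113 -0.1387  0.1823] dock mm [ 55.7   2.8 182.3] yaw [-179.97   -0.   -175.75] shift cm [ 3.48 -4.47 14.93] turn 0.13 F [-0.4  0.1 -0.5] t 16.375
```

View pics/wrist17.png

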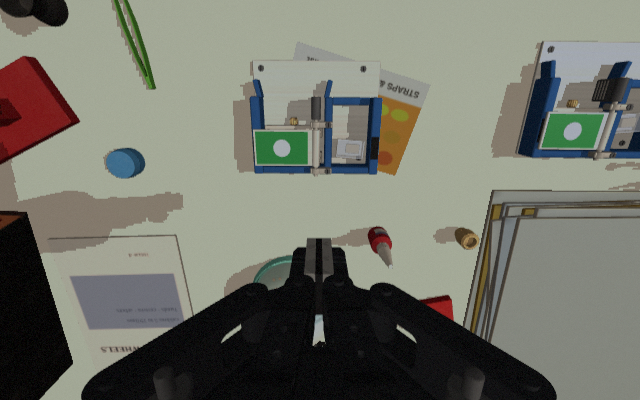

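View pics/side17c.png

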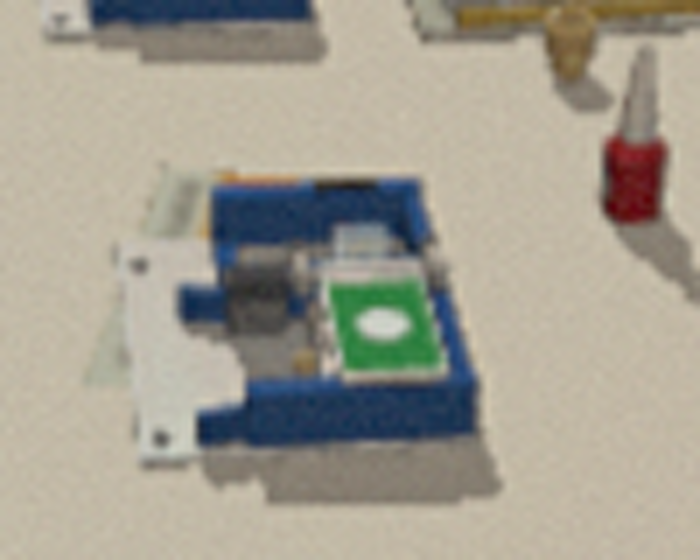

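View pics/w17c.png

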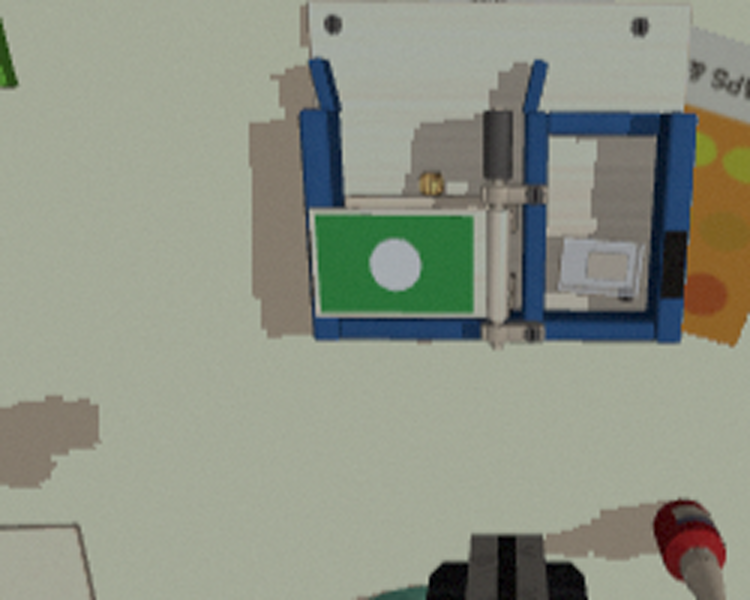

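View pics/side17.png

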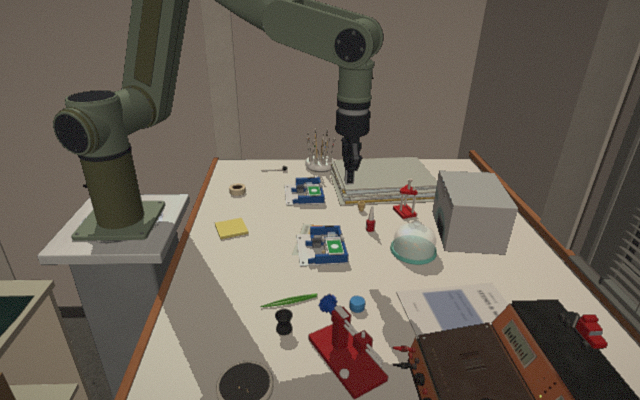

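```bash
python3 -c "
from station import ctrl
print(ctrl.get_obs()['joint_velocities'].round(2)); print(ctrl.sign_off())"
```

```text
[-0.31  0.24 -0.14  0.12 -0.13 -0.01]
the job is handed in; nothing more can be done
None
```

The job is done and handed in at about 16.5 s of the 48 s allowed. I pushed dock_a's holder home by its screw until it met the back stop at about 6 N. I then turned the flag by its tongue with the closed fingertips and pressed it flat, with a peak of about 10 N.

- **Flag:** the last pictures show it flat across the bay, green face with white disc up. Its top was felt at z = 31.3 mm, against about 31.5 mm expected. The tongue points down in front of the holder.
- **Holder:** in the last wrist picture it is home. The front bar stands about 3 to 4 mm ahead of the plate edge, as it should.
- **Everything else:** dock_b and the loose items in view look undisturbed. I judged this by eye and did not measure it. The arm was clear of everything when I signed off.
- **Disagreements:** my camera fits of the dock's position disagreed with each other by 2 to 3 mm. The holder also stopped about 3 mm further in than the fit predicted. I went by contact force and the pictures instead.

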